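# Square up the cover plates, then free the sagging gate bolt and hold the gate ajar

### The job

Three equal aluminium cover plates lie on the bench in front of the small barred guard pen: stack all three on the bench into one square pile, ready for me to slide in. Then free the pen's sagging gate bolt, without forcing it, by lifting it over the bent-up lip of its keeper while you draw it fully back, and pull the gate about 30 degrees open towards you. The gate springs shut by itself, so finish while still holding it ajar at that angle, with the bolt drawn; leave the pile square and the other things on the bench where they are.

Things in the scene. Friction and masses are not known exactly. Their poses are not given: they have to be found in the camera images.
- plate_a: aluminium plate with four small dark screw holes, 90 (its x) x 50 (its y) x 12 mm (its z), 0.15 kg, the same both ways round; origin at the centre of its underside, z up. It lies flat on the bench.
- plate_b: second aluminium plate with four small dark screw holes, 90 (its x) x 50 (its y) x 12 mm (its z), 0.15 kg, the same both ways round; origin at the centre of its underside, z up. It lies flat on the bench.
- plate_c: third aluminium plate with four small dark screw holes, 90 (its x) x 50 (its y) x 12 mm (its z), 0.15 kg, the same both ways round; origin at the centre of its underside, z up. It lies flat on the bench.
- pen: guard pen fixed to the bench: foot plate 176 x 244 mm, four square aluminium posts 108 mm high, barred sides and back, and the gate in front. Origin at the centre of its underside; x points from the gate to the back, away from the robot, y to the hinge side (left as seen from the robot), z up. Closed gate: in the plane x = -75 mm, along y.
- gate_leaf (a point): the gate leaf, 176 mm long, 18 mm thick, top rail at 117 mm height, underside 48 mm above the bench (a pile of three plates, 36 mm, passes below it). Origin on the hinge axis at bench height; it runs from there along its own -y. Two guide staples of the bolt on its top rail reach to 150 mm height: one 62 mm, one 174 mm from the hinge axis. With the gate it turns, and carries the bolt.
- gate_hinge (a point): point on the upright hinge axis of the gate, at the height of its top rail (117 mm). In the pen's frame x = -75, y = +94 mm.
- gate (a joint): gate angle, rad: 0 shut, grows as the free end swings towards the robot (clockwise seen from above), up to 1.3. A spring pulls it shut: 0.18 N m when shut, 0.33 N m at 0.5 rad.
- bolt (a point): steel barrel bolt lying along the gate's top rail: rod of 12 mm diameter, with an upright round knob 16 mm in diameter that rises 66 mm above the rod, and at its tip (the latch side) a hooked nose 8 mm long that hangs 10 mm below the rod. Its origin is below the knob, 82.5 mm under the knob's top; axes as the gate leaf's. 0.15 kg in all.
- bolt_knob (a point): centre of the top face of the bolt's upright knob (200 mm above the bench when the bolt sags, 150 mm from the hinge axis when the bolt is home). The knob is clear of all around it from 150 mm height up; pinch it across any sides in its upper 40 mm.
- bolt_draw (a joint): how far the bolt is drawn out of the keeper, m: 0 home, 0.045 fully drawn (a stop). It moves along the gate towards the hinge (the leaf's +y), with 1 N of friction, and stays where it is left. From 0.025 on it is clear of the keeper and the gate can swing.
- bolt_lift (a joint): how far the bolt is lifted in its guides, m: 0 sagging (it falls back by its weight), 0.012 at the top stop. While its nose is behind the lip (bolt_draw below about 0.02) at least 0.008 is needed to draw it.
- keeper: steel keeper on top of the latch post (the post at the -y side of the gate): an open-topped fork 24 mm long with two 27 mm high cheeks before and behind the bolt, and on its gate side a lip bent 9 mm up that stops the bolt's hooked nose. Origin at the centre of its underside, at 108 mm height; axes as the pen's.
- tape_measure: yellow tape measure, 34 x 79 x 57 mm, bystander; origin at the centre of its underside
- bolt_m8_1: loose hexagon bolt, 46 mm long, lying near the plates, bystander; origin at its underside
- push_in_1: black push-in tube fitting, 35 mm long, lying near the plates, bystander; origin at its underside
Not all that is in view belongs to the job. What is shaped like the plate_b but turquoise is not meant.

How it is judged:
By the outcome, as a careful person would: the job done as asked, in the order asked, and still so for the second after the job is handed in, while the arm keeps its last pose, push and grip.
It also fails if it takes over 69 s, if anything falls off the work surface, if the arm or the gripper's body presses on something with over 40 N, if the wrist force passes 120 N, or if a joint passes its speed limit or range.

### The arm

A 6-joint arm with a two-finger parallel gripper is mounted at the origin on a cart in front of the work surface, level with it; the furniture and walls round the work are solid. World frame = base frame: x ahead of the robot, y to its left, z up, the work surface at z = 0. Lengths are in m, angles in rad, forces in N, time in s.
With the tool pointing down it reaches from about 0.3 to 0.775 m from the base axis. Payload 14.6 kg.
Tool frame: the origin (TCP) lies at the centre of the arm's flange, where the gripper is bolted on; the fingertips stand 199 mm ahead of it and the grasp point (between the pads) lies 180 mm ahead of it; z points along the fingers, y is the line along which they close (so a half turn about z gives the same grasp; the last joint's range is limited). The gripper opens to 94 mm and grips with 3 to 60 N. Pads are 16 mm wide; open, the fingers measure 119 mm over their backs; the gripper's body (75 mm by 177 mm) begins 78 mm behind the grasp point.
Start: joints at [-0.067, 0.3, 1.521, -0, 1.321, -0.067], TCP at [0.55, -0, 0.405] pointing down, gripper open.
Joint ranges: [-3.03, 3.03], [-0.79, 2.21], [0.23, 2.52], [-1.04, 4.18], [0, 3.07], [-2.55, 2.55]. Speed limits (rad/s): [2.22, 2.22, 2.57, 3.14, 3.14, 3.14].

### API

Orientations are given as [roll, pitch, yaw] about the fixed x, y, z axes, in that order (R = Rz(yaw) Ry(pitch) Rx(roll)).
In Python, from station import ctrl gives the robot as it stands. The module is installed in compiled form; this text tells all that it offers.
- The arm moves only by the tool servo_tool, never from a script. Its argument "motion" is a list of rows, each a list of 5 numbers: the closure, from 0 (fully open) to 1 (shut), then the shift along the world's x, y, z in cm, then the turn about the world's z in degrees. A call has 1 to 20 rows; each row is the pose to reach, as a shift and turn from the pose commanded when the call began; what a row does not reach only later rows make up. A row lasts 1/8 s, in which the tool goes at most 62.5 mm and 10.7 degrees, less where a joint would pass 70% of its speed; a pose out of reach is approached as far as the arm can. A call with a gripper value outside its range is refused whole. The fingers move at their own pace and stop on an object; "squeeze" is the grip in N (left out, the last holds). Time passes only in rows, so rows that repeat a pose let the fingers close. It gives the time, the measured TCP pose, the force, the opening and the grip force at its end, in the units of the state.
- ctrl.get_obs(): the state, without advancing time (a new reading comes with each control period).
- ctrl.camera(name): name is "scene" or "side" or "wrist"; returns a dict with "image" (384x512x3 uint8, red, green, blue), "fx", "fy", "cx", "cy" (pixels), "camera_from_world" (4x4, takes a point from world to camera coordinates); the wrist camera has in their place "hand_eye" (4x4, takes a point from camera to tool coordinates, whose origin is the TCP and whose axes are the flange's). Camera axes: x right, y up, looking along -z (the intrinsics and any distortion apply to the point x, -y, -z); pixel columns grow to the right and rows downward; lengths in m; the calibration is good to about 2 mm. A picture is of the moment at which its call begins: read the wrist's pose just before it. There is no depth.
- ctrl.hand_in(): hands the job in; it is judged then, once.
The state is a dict: "time_s": time; "qpos": joint angles; "joint_vel": joint speeds; "tau": joint torques, N m; "ee_pos": TCP position; "eef_rot": TCP orientation; "force": force on the tool from outside, world axes, zero at the start; "moment": the same for the moment, N m; "grip_width": finger opening in m; "grip_force": force on a finger pad.
Only numpy, scipy, OpenCV 4.12 (cv2) and the standard library are available. Lean on these libraries where they do the work, as an engineer would, in place of code of your own. Each camera call takes 0.05 s, during which the arm holds its last target. There are 200 camera calls.

## Working session

There is one attempt and no reset: what is moved stays moved. The work goes in short steps, Python scripts to look and compute and a tool call to move; the robot and the scene stay as the last step left them, time stands still between calls to the robot, and variables do not carry over. Pictures are saved under pics/ and viewed, at most 10 in all, crops included, and the job is handed in when it is done.

Besides the shell and the picture viewer there is one more tool, called after "Call:" as name([rows], argument=value, ...), one row to a line, values as JSON. servo_tool: Moves the arm, as the interface text tells. Its arguments: {"type":"object","properties":{"motion":{"type":"array","items":{"type":"array","items":{"type":"number"}}},"squeeze":{"type":"number"}},"required":["motion"]}

```bash
mkdir -p pics
cat > h.py <<'E'
import numpy as np, cv2
from station import ctrl
from scipy.spatial.transform import Rotation as R
def shot(name, fn=None):
    o=ctrl.get_obs(); c=ctrl.camera(name); im=c["image"]
    if fn: cv2.imwrite(f"pics/{fn}.png", cv2.cvtColor(im,cv2.COLOR_RGB2BGR))
    if "hand_eye" in c:
        T=np.eye(4); r=np.array(o["eef_rot"]); T[:3,:3]=R.from_euler("xyz",r).as_matrix() if r.size==3 else r.reshape(3,3); T[:3,3]=o["ee_pos"]
        c["W"]=T@np.array(c["hand_eye"])
    else: c["W"]=np.linalg.inv(c["camera_from_world"])
    c["o"]=o
    return c
def ray(c,u,v):
    d=np.array([(u-c["cx"])/c["fx"],-(v-c["cy"])/c["fy"],-1.]); return c["W"][:3,3],c["W"][:3,:3]@d
def onz(c,u,v,z):
    p,d=ray(c,u,v); return p+d*(z-p[2])/d[2]
def proj(c,P):
    q=np.linalg.inv(c["W"])@np.append(P,1); return c["cx"]+c["fx"]*q[0]/-q[2], c["cy"]+c["fy"]*q[1]/q[2]
E
python3 - <<'E'
from h import *
for n in("scene","side","wrist"):
    c=shot(n,n+"0"); print(n,[k for k in c],c["fx"],c["cx"],c["W"].round(3).tolist())
print(c["o"])
s=[cv2.imread(f"pics/{n}0.png") for n in("scene","side")]
E
```

```text
scene ['image', 'fx', 'fy', 'cx', 'cy', 'camera_from_world', 'W', 'o'] 479.9403891282977 258.0124638976151 [[-0.831, 0.236, -0.504, -0.124], [-0.556, -0.312, 0.77, 1.091], [0.024, 0.92, 0.39, 0.67], [0.0, 0.0, 0.0, 1.0]]
side ['image', 'fx', 'fy', 'cx', 'cy', 'camera_from_world', 'W', 'o'] 448.18744013372185 252.2751440575589 [[0.623, 0.434, -0.651, -0.237], [-0.782, 0.329, -0.529, -0.56], [-0.015, 0.839, 0.544, 0.797], [0.0, 0.0, 0.0, 1.0]]
wrist ['image', 'fx', 'fy', 'cx', 'cy', 'hand_eye', 'W', 'o'] 265.416194748386 252.5839543041973 [[1.0, -0.0, 0.001, 0.55], [0.0, 0.971, 0.237, 0.069], [-0.001, -0.237, 0.971, 0.384], [0.0, 0.0, 0.0, 1.0]]
{'time_s': 0.1, 'qpos': array([-6.65804299e-02,  3.00388048e-01,  1.52151196e+00, -1.25523363e-05,
        1.32069159e+00, -6.66085149e-02]), 'joint_vel': array([-8.61547772e-04, -1.98717247e-03, -1.19610782e-03,  8.95735568e-06,
        1.61370180e-03, -3.97860041e-05]), 'tau': array([ 1.84928511e-03, -5.32644153e+01, -3.53284299e+01,  7.10431044e-02,
        2.34944851e-02, -7.30603051e-05]), 'ee_pos': array([5.49968007e-01, 9.09269997e-06, 4.04161026e-01]), 'eef_rot': array([-3.14059512e+00, -5.43571346e-05,  1.57082750e+00]), 'force': array([-0.17507799, -0.49338138, -0.32139167]), 'moment': array([-0.00242991, -0.028846  , -0.00500456]), 'grip_force': 0.0, 'grip_width': 0.0939169290033501}
```

View images.

View pics/scene0.png

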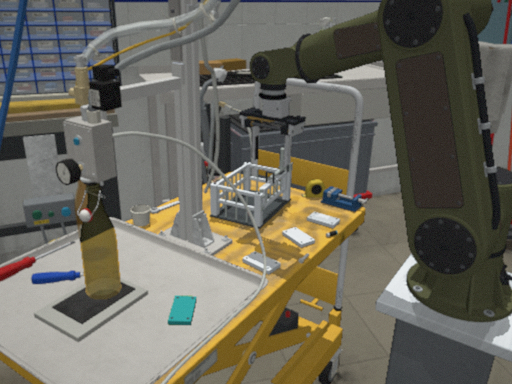

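View pics/side0.png

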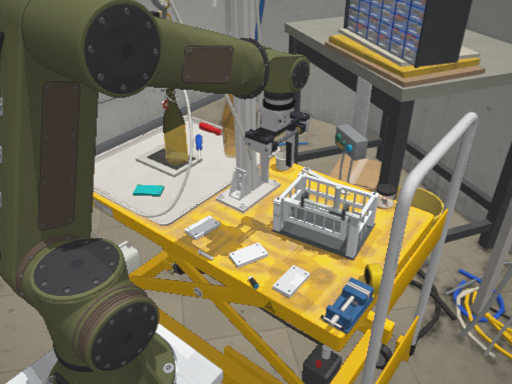

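View pics/wrist0.png

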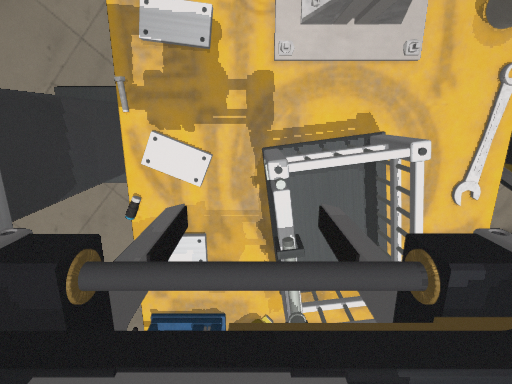

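```bash
cat >> h.py <<'E'
def plates(c,z=0.012,smax=60,vmin=150):
    hsv=cv2.cvtColor(c["image"],cv2.COLOR_RGB2HSV); m=((hsv[...,1]<smax)&(hsv[...,2]>vmin)).astype(np.uint8)
    m=cv2.morphologyEx(m,cv2.MORPH_CLOSE,np.ones((3,3))); m=cv2.morphologyEx(m,cv2.MORPH_OPEN,np.ones((3,3)))
    out=[]
    for k in cv2.findContours(m,cv2.RETR_EXTERNAL,cv2.CHAIN_APPROX_NONE)[0]:
        if cv2.contourArea(k)<120: continue
        P=np.array([onz(c,u,v,z)[:2] for u,v in k[:,0]])
        h=cv2.minAreaRect((P*1000).astype(np.float32)); (x,y),(w,l),a=h
        if w<l: w,l,a=l,w,a-90
        if 60<w<125 and 35<l<75: out.append((k[:,0].mean(0).round(),round(x),round(y),round(w),round(l),round((a+90)%180-90,1)))
    return out
E
python3 - <<'E'
from h import *
for n in("scene","side","wrist"):
    c=shot(n); print(n); [print(p) for p in plates(c)]
    if n=="side": cv2.imwrite("pics/sidec.png",cv2.resize(cv2.cvtColor(c["image"][160:330,170:410],cv2.COLOR_RGB2BGR),(800,566),interpolation=cv2.INTER_CUBIC))
E
```

```text
scene
(array([298., 235.]), 443, 10, 93, 53, -21.9)
(array([323., 218.]), 435, -133, 92, 55, 0.7)
side
(array([277., 340.]), 262, -210, 60, 53, 48.7)
(array([292., 280.]), 432, -136, 92, 53, 0.6)
(array([248., 254.]), 440, 6, 92, 59, -22.0)
(array([128., 251.]), 257, 264, 100, 39, 66.4)
(array([201., 227.]), 450, 182, 94, 60, -6.2)
(array([317., 206.]), 729, -21, 92, 50, -83.5)
wrist
(array([175., 159.]), 441, 12, 90, 50, -22.2)
(array([174.,  20.]), 452, 188, 89, 50, -6.4)
```

View pics/sidec.png

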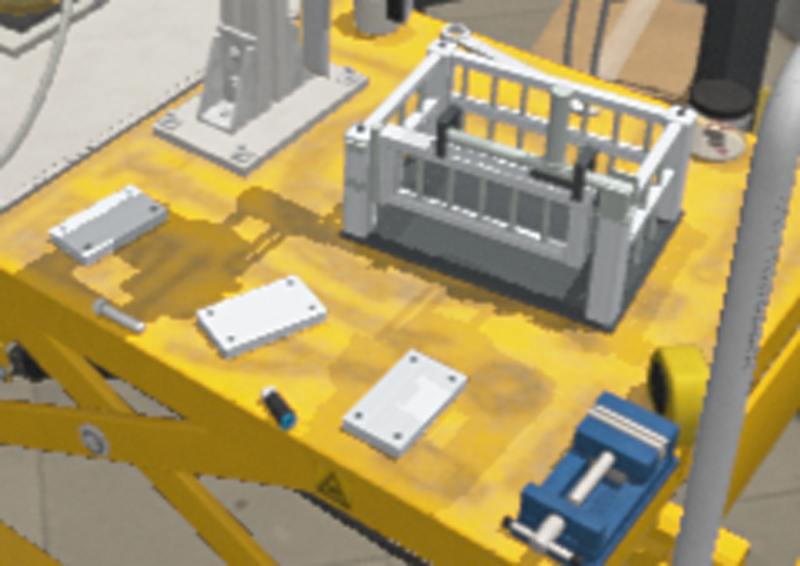

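The three candidates are the grey/white plates at side pixels (201,227), (248,254) and (292,280). They are 90 x 50 mm with dark holes, lying in front of the pen, and the enlarged crop confirms them. The same-shaped one at (148,190) is turquoise and lies in the tray, so it is not meant. I keep the middle plate as the base and pick up the left plate first.

Call:
servo_tool([
  [0, -3, 5, 0, 10],
  [0, -7, 10, -1, 20],
  [0, -9.8, 15, -3, 31],
  [0, -9.8, 18.8, -6, 42],
  [0, -9.8, 18.8, -9, 52],
  [0, -9.8, 18.8, -12, 63],
  [0, -9.8, 18.8, -14, 73],
  [0, -9.8, 18.8, -14, 83.6],
  [0, -9.8, 18.8, -14, 83.6],
  [0, -9.8, 18.8, -14, 83.6],
], squeeze=20)

```text
time_s: 1.55
ee_pos: [0.4521, 0.188, 0.2649]
eef_rot: [3.141, 0.0, 3.026]
force: [-0.4, 0.7, 0.6]
grip_width: 0.0939
grip_force: 0.0
```

Run:
```python
from h import *
c=shot("wrist","w1"); print(c["o"]["ee_pos"],c["o"]["eef_rot"],c["o"]["time_s"]); [print(p) for p in plates(c)]
for n in("scene","side"):
    c=shot(n); print(n,plates(c)[:8])
```

```text
[0.45205288 0.18800481 0.26490314] [3.14136354e+00 4.58204487e-04 3.02563736e+00] 1.55
(array([248., 204.]), 459, 187, 71, 49, -6.8)
(array([ 61., 194.]), 436, 14, 80, 49, -22.0)
scene [(array([258., 259.]), 464, 184, 68, 57, -8.9), (array([298., 235.]), 443, 10, 93, 53, -21.9), (array([323., 218.]), 434, -133, 93, 56, 1.7)]
side [(array([292., 280.]), 432, -136, 92, 53, 0.6), (array([248., 254.]), 440, 6, 92, 59, -22.0), (array([128., 251.]), 257, 264, 96, 38, 66.4), (array([204., 226.]), 453, 181, 93, 60, -7.1), (array([317., 206.]), 729, -20, 87, 50, -80.8)]
```

View pics/w1.png

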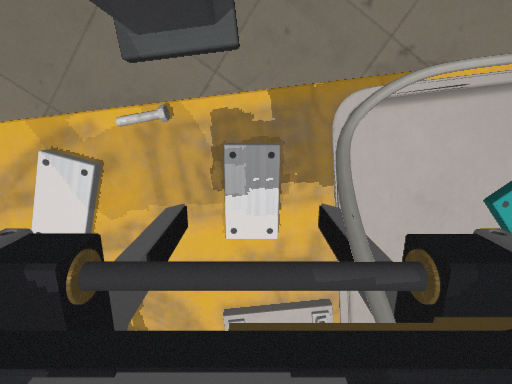

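The wrist view shows plate_b from (224,143) to (279,239), between the open fingers. A hose runs at (345,180), just right of the finger, so I check its height before descending.

Run:
```python
from h import *
s=shot("scene"); d=shot("side"); w=shot("wrist")
f=lambda c,y,x:cv2.resize(cv2.cvtColor(c["image"][y:y+150,x:x+100],cv2.COLOR_RGB2BGR),(400,600),interpolation=cv2.INTER_CUBIC)
cv2.imwrite("pics/hose.png",np.hstack([f(s,160,200),f(d,120,150)]))
for q in [(345,180),(348,220),(365,110)]:
  for z in(0,.05,.1,.15,.2):
    P=onz(w,*q,z); a=np.array(proj(s,P)); b=np.array(proj(d,P)); print(q,z,P.round(3),"crop",((a-[200,160])*4).round(),((b-[150,120])*4+[400,0]).round())
print("B centre px",proj(w,[.452,.188,.012]), [onz(w,u,v,.012).round(4)[:2] for u,v in((224,143),(279,143),(279,239),(224,239))])
```

```text
(345, 180) 0 [0.451 0.277 0.   ] crop [164. 482.] [519. 389.]
(345, 180) 0.05 [0.437 0.261 0.05 ] crop [199. 408.] [514. 351.]
(345, 180) 0.1 [0.424 0.244 0.1  ] crop [235. 331.] [508. 310.]
(345, 180) 0.15 [0.41  0.228 0.15 ] crop [272. 253.] [502. 266.]
(345, 180) 0.2 [0.396 0.211 0.2  ] crop [310. 173.] [496. 218.]
(348, 220) 0 [0.492 0.279 0.   ] crop [109. 462.] [557. 362.]
(348, 220) 0.05 [0.47  0.262 0.05 ] crop [155. 392.] [545. 329.]
(348, 220) 0.1 [0.448 0.245 0.1  ] crop [201. 320.] [532. 294.]
(348, 220) 0.15 [0.426 0.229 0.15 ] crop [249. 246.] [519. 255.]
(348, 220) 0.2 [0.404 0.212 0.2  ] crop [298. 170.] [504. 213.]
(365, 110) 0 [ 0.389  0.297 -0.   ] crop [231. 533.] [437. 421.]
(365, 110) 0.05 [0.388 0.276 0.05 ] crop [254. 445.] [446. 376.]
(365, 110) 0.1 [0.387 0.256 0.1  ] crop [277. 358.] [456. 328.]
(365, 110) 0.15 [0.386 0.236 0.15 ] crop [300. 269.] [467. 278.]
(365, 110) 0.2 [0.385 0.215 0.2  ] crop [323. 180.] [478. 224.]
B centre px (np.float64(251.5979729301631), np.float64(194.7148368958803)) [array([0.4026, 0.1694]), array([0.408 , 0.2171]), array([0.4986, 0.209 ]), array([0.4927, 0.1569])]
```

View pics/hose.png

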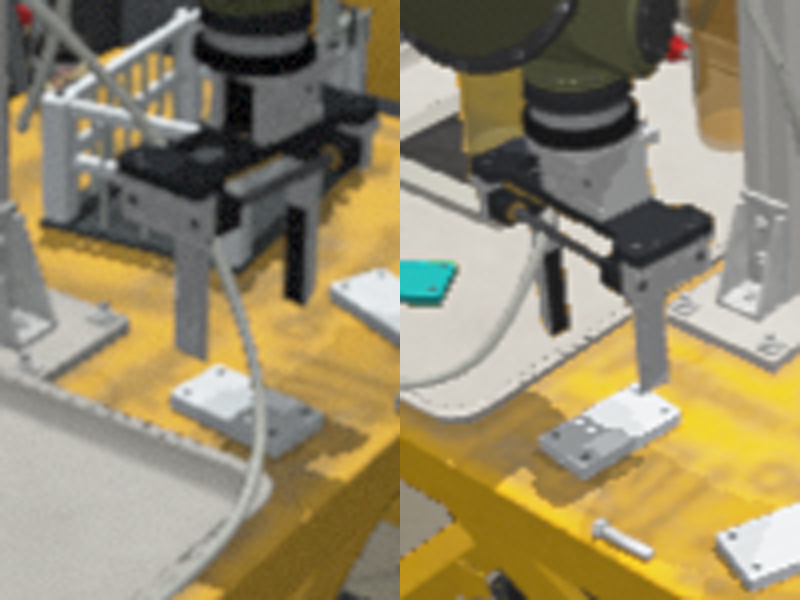

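Run:
```python
from h import *
s=shot("scene"); d=shot("side"); w=shot("wrist")
for q in [(225,260),(245,320),(262,400),(258,450),(245,490),(205,555)]:
  u,v=200+q[0]/4,160+q[1]/4
  for z in(0,.02,.05,.1,.15,.2,.25,.3):
    P=onz(s,u,v,z); b=np.array(proj(d,P)); print(q,z,P.round(3),"side",((b-[150,120])*4+[400,0]).round(),"wrist",np.round(proj(w,P)))
```

```text
(225, 260) 0 [0.586 0.01  0.   ] side [920. 436.] wrist [104. 326.]
(225, 260) 0.02 [0.565 0.042 0.02 ] side [866. 411.] wrist [120. 321.]
(225, 260) 0.05 [0.533 0.091 0.05 ] side [783. 373.] wrist [149. 310.]
(225, 260) 0.1 [0.48  0.171 0.1  ] side [642. 309.] wrist [229. 282.]
(225, 260) 0.15 [0.427 0.252 0.15 ] side [496. 243.] wrist [410. 217.]
(225, 260) 0.2 [0.374 0.333 0.2  ] side [346. 174.] wrist [1194.  -62.]
(225, 260) 0.25 [0.321 0.413 0.25 ] side [191. 104.] wrist [-1923.  1048.]
(225, 260) 0.3 [0.268 0.494 0.3  ] side [30. 30.] wrist [-593.  574.]
(245, 320) 0 [0.523 0.078 0.   ] side [789. 444.] wrist [154. 269.]
(245, 320) 0.02 [0.504 0.109 0.02 ] side [738. 419.] wrist [174. 259.]
(245, 320) 0.05 [0.475 0.154 0.05 ] side [660. 381.] wrist [212. 240.]
(245, 320) 0.1 [0.426 0.229 0.1  ] side [526. 315.] wrist [319. 188.]
(245, 320) 0.15 [0.378 0.305 0.15 ] side [389. 248.] wrist [576.  62.]
(245, 320) 0.2 [0.33  0.381 0.2  ] side [247. 179.] wrist [2054. -662.]
(245, 320) 0.25 [0.282 0.456 0.25 ] side [100. 108.] wrist [-1568.  1112.]
(245, 320) 0.3 [0.233 0.532 0.3  ]
[... 1648 characters left out ...]
5 ] side [-94. 102.] wrist [-1394.  1168.]
(245, 490) 0.3 [0.169 0.629 0.3  ] side [-224.   30.] wrist [-679.  737.]
(205, 555) 0 [0.389 0.324 0.   ] side [412. 407.] wrist [395. 107.]
(205, 555) 0.02 [0.373 0.347 0.02 ] side [371. 384.] wrist [438.  82.]
(205, 555) 0.05 [0.35  0.381 0.05 ] side [309. 348.] wrist [522.  34.]
(205, 555) 0.1 [0.312 0.438 0.1  ] side [202. 287.] wrist [ 777. -111.]
(205, 555) 0.15 [0.274 0.496 0.15 ] side [ 91. 224.] wrist [1548. -551.]
(205, 555) 0.2 [0.236 0.553 0.2  ] side [-24. 158.] wrist [-113504.   65106.]
(205, 555) 0.25 [0.197 0.61  0.25 ] side [-143.   90.] wrist [-1475.  1174.]
(205, 555) 0.3 [0.159 0.667 0.3  ] side [-266.   20.] wrist [-734.  751.]
```

The crop shows the hose in the scene view at (225,260)–(262,400) and in the side view at (545,230)–(500,350). That puts it at about (0.44, 0.23, 0.135), already inside the hand's volume, yet there is no force. I descend in small steps while watching the force.

Call:
servo_tool([
  [0, 0, 0, -0.3, 0],
  [0, 0, 0, -0.6, 0],
  [0, 0, 0, -0.6, 0],
])

```text
time_s: 2.38
ee_pos: [0.4519, 0.188, 0.2583]
eef_rot: [-3.141, -0.001, 3.03]
force: [-0.3, 0.2, -0.5]
grip_width: 0.0939
grip_force: 0.0
```

Call:
servo_tool([
  [0, 0, 0, -0.5, 0],
  [0, 0, 0, -1, 0],
  [0, 0, 0, -1, 0],
])

```text
time_s: 2.75
ee_pos: [0.4519, 0.188, 0.2482]
eef_rot: [-3.141, -0.001, 3.03]
force: [-0.5, 0.7, 0.2]
grip_width: 0.0937
grip_force: 0.0
```

Call:
servo_tool([
  [0, 0, 0, -1.5, 0],
  [0, 0, 0, -3, 0],
  [0, 0, 0, -4.6, 0],
  [0, 0, 0, -4.6, 0],
  [1, 0, 0, -4.6, 0],
  [1, 0, 0, -4.6, 0],
  [1, 0, 0, -4.6, 0],
  [1, 0, 0, -4.6, 0],
  [1, 0, 0, -4.6, 0],
], squeeze=25)

```text
time_s: 3.88
ee_pos: [0.452, 0.188, 0.2028]
eef_rot: [3.142, 0.0, 3.03]
force: [0.1, -0.3, 1.4]
grip_width: 0.0496
grip_force: 25.0
```

Call:
servo_tool([
  [1, 0, 0, 3, 0],
  [1, 0, -3, 8, 0],
  [1, 2, -8, 13, -8],
  [1, 4, -9.8, 16, -15.8],
  [1, 4, -9.8, 16, -15.8],
  [1, 4, -9.8, 16, -15.8],
])

```text
time_s: 4.62
ee_pos: [0.4915, 0.0903, 0.3614]
eef_rot: [-3.141, -0.002, 2.756]
force: [-0.6, -0.5, -2.1]
grip_width: 0.0495
grip_force: 25.0
```

Run:
```python
from h import *
c=shot("wrist","w2"); o=c["o"]; print(o["ee_pos"],o["eef_rot"],o["grip_width"],o["time_s"]); [print(p) for p in plates(c)]
zt=o["ee_pos"][2]-.2028+.012
print("held",[p for p in plates(c,zt)])
```

```text
[0.49148435 0.09030491 0.3613812 ] [-3.14075055e+00 -1.82842568e-03  2.75572031e+00] 0.04950016831960236 4.625
(array([365., 220.]), 611, 200, 112, 69, 88.9)
(array([ 77., 194.]), 432, -130, 89, 49, 1.0)
(array([179., 159.]), 441, 12, 89, 49, -22.3)
held [(array([256., 201.]), 484, 94, 75, 49, -22.2)]
```

View pics/w2.png

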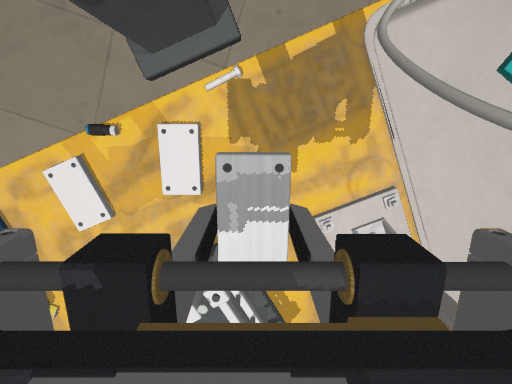

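The view shows plate_a at (179,159), plate_c at (77,194) and the held plate_b with its near edge at v=153. I work out the held offset next.

Run:
```python
from h import *
c=shot("wrist"); o=c["o"]; zt=o["ee_pos"][2]-.2028+.012
a=o["eef_rot"][2]-np.pi/2-np.pi/2; ex=np.array([np.cos(a),np.sin(a)]); ey=np.array([-ex[1],ex[0]]); t=o["ee_pos"][:2]
for u,v in((217,153),(253,153),(290,153),(228,168),(279,168)):
    d=onz(c,u,v,zt)[:2]-t; print((u,v),(d@ex*1000).round(1),(d@ey*1000).round(1))
for n in("scene","side"):
    s=shot(n); print(n,plates(s,zt,smax=80,vmin=110))
print(np.degrees(a))
```

```text
(217, 153) -47.1 -22.4
(253, 153) -47.1 0.8
(290, 153) -47.1 24.8
(228, 168) -37.2 -15.5
(279, 168) -37.2 17.9
scene [(array([269., 365.]), 151, 628, 109, 40, -88.2), (array([310., 306.]), 167, 481, 81, 59, 0.9), (array([298., 237.]), 304, 275, 80, 49, -22.5), (array([323., 219.]), 298, 168, 76, 55, -0.2)]
side [(array([291., 281.]), 294, -221, 78, 44, 0.7), (array([248., 255.]), 302, -108, 76, 48, -22.0)]
-22.089109025838585
```

Call:
servo_tool([
  [1, -2.5, -4, -4, -0.2],
  [1, -4.9, -7.9, -8, -0.2],
  [1, -4.9, -7.9, -12, -0.2],
  [1, -4.9, -7.9, -14, -0.2],
  [1, -4.9, -7.9, -14.8, -0.2],
  [1, -4.9, -7.9, -14.8, -0.2],
  [1, -4.9, -7.9, -14.8, -0.2],
])

```text
time_s: 5.7
ee_pos: [0.4431, 0.0112, 0.215]
eef_rot: [3.141, 0.001, 2.751]
force: [0.3, -0.3, -2.4]
grip_width: 0.0494
grip_force: 25.0
```

Call:
servo_tool([
  [0, 0, 0, 0, 0],
  [0, 0, 0, 0, 0],
  [0, 0, 0, 0, 0],
  [0, 0, 0, 3, 0],
  [0, 0, -3, 8, 0],
  [0, 0, -8, 12, 10],
  [0, 1, -13, 14, 20],
  [0, 1, -13, 14, 23.4],
  [0, 1, -13, 14, 23.4],
  [0, 1, -13, 14, 23.4],
])

```text
time_s: 6.95
ee_pos: [0.4529, -0.1186, 0.3544]
eef_rot: [3.141, -0.001, -3.125]
force: [-0.7, -0.5, -1.2]
grip_width: 0.0941
grip_force: 0.0
```

Run:
```python
from h import *
c=shot("wrist","w3"); o=c["o"]; print(o["ee_pos"],o["eef_rot"],o["grip_width"],o["time_s"]); [print(p) for p in plates(c)]
print("z24",plates(c,.024))
for n in("scene","side"):
    s=shot(n); print(n,plates(s),plates(s,.024))
print("vise top pts",[ (z,onz(s,u,v,z).round(3)) for z in (.03,.06) for u,v in((320,318),(350,283),(372,288),(328,305))])
```

```text
[ 0.45291643 -0.11855577  0.35436757] [ 3.14134982e+00 -5.62345238e-04 -3.12514955e+00] 0.094101970127026 6.95
(array([360., 168.]), 443, 15, 93, 57, -22.6)
(array([242., 156.]), 431, -131, 89, 49, 1.0)
z24 [(array([360., 168.]), 441, 10, 89, 55, -22.6), (array([242., 156.]), 430, -130, 85, 47, 1.0)]
scene [(array([297., 231.]), 456, -7, 94, 58, -23.8), (array([324., 217.]), 434, -133, 93, 57, 4.6)] [(array([297., 231.]), 445, 13, 92, 57, -23.8), (array([324., 217.]), 423, -111, 91, 56, 4.6)]
side [(array([ 35., 371.]), -81, 136, 78, 75, -52.1), (array([403., 310.]), 515, -388, 120, 53, -3.9), (array([291., 280.]), 429, -136, 97, 53, 0.6), (array([248., 253.]), 446, 10, 99, 73, -22.9)] [(array([ 35., 371.]), -83, 126, 77, 74, -52.1), (array([403., 310.]), 504, -391, 118, 52, -3.9), (array([291., 280.]), 419, -142, 96, 52, 0.6), (array([248., 253.]), 435, 2, 98, 72, -22.9)]
vise top pts [(0.03, array([ 0.358, -0.258,  0.03 ])), (0.03, array([ 0.49 , -0.259,  0.03 ])), (0.03, array([ 0.507, -0.307,  0.03 ])), (0.03, array([ 0.4  , -0.253,  0.03 ])), (0.06, array([ 0.335, -0.27 ,  0.06 ])), (0.06, array([ 0.462, -0.271,  0.06 ])), (0.06, array([ 0.478, -0.317,  0.06 ])), (0.06, array([ 0.376, -0.265,  0.06 ]))]
```

View pics/w3.png

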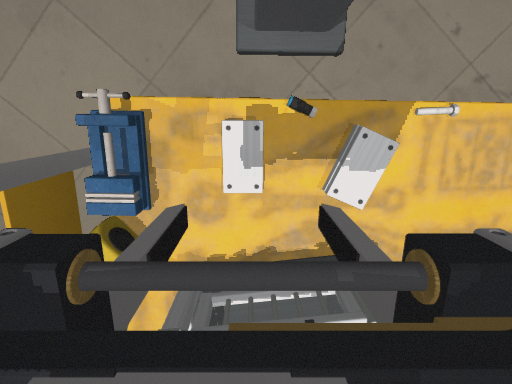

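The wrist view shows plate_c at (242,156), clear of the vise at (115,160). The pile with plate_b on top is at (360,168).

Call:
servo_tool([
  [0, -1, -1.2, -5, 0],
  [0, -2.2, -1.2, -9, 0],
  [0, -2.2, -1.2, -13, 0],
  [0, -2.2, -1.2, -15.2, 0],
  [0, -2.2, -1.2, -15.2, 0],
  [1, -2.2, -1.2, -15.2, 0],
  [1, -2.2, -1.2, -15.2, 0],
  [1, -2.2, -1.2, -15.2, 0],
  [1, -2.2, -1.2, -15.2, 0],
  [1, -2.2, -1.2, -15.2, 0],
])

```text
time_s: 8.35
ee_pos: [0.431, -0.131, 0.2028]
eef_rot: [-3.142, 0.0, -3.124]
force: [0.0, -0.4, 2.2]
grip_width: 0.0496
grip_force: 25.0
```

Call:
servo_tool([
  [1, 0, 0, 3, 0],
  [1, 2, 1, 8, 0],
  [1, 4, 3, 13, -8],
  [1, 5, 5, 16, -16],
  [1, 5, 5, 16, -23.4],
  [1, 5, 5, 16, -23.4],
  [1, 5, 5, 16, -23.4],
])

```text
time_s: 9.22
ee_pos: [0.4808, -0.0812, 0.3622]
eef_rot: [-3.141, -0.001, 2.753]
force: [0.0, 0.9, -1.8]
grip_width: 0.0501
grip_force: 25.0
```

Run:
```python
from h import *
c=shot("wrist","w4"); o=c["o"]; print(o["ee_pos"],o["eef_rot"],o["grip_width"],o["time_s"])
print("z24",plates(c,.024))
zt=o["ee_pos"][2]-.2028+.012; print("held",zt,plates(c,zt))
a=o["eef_rot"][2]-np.pi; ex=np.array([np.cos(a),np.sin(a)]); t=o["ee_pos"][:2]
g=cv2.cvtColor(c["image"],cv2.COLOR_RGB2HSV); 
for u in (235,253,270):
    col=g[:,u].astype(int); print(u,[(v,col[v,1],col[v,2]) for v in range(140,170,2)])
print([(v,((onz(c,253,v,zt)[:2]-t)@ex*1000).round(1)) for v in range(146,162,2)])
cv2.imwrite("pics/w4c.png",cv2.resize(cv2.imread("pics/w4.png")[80:280,190:470],(800,571),interpolation=cv2.INTER_CUBIC))
```

```text
[ 0.48084952 -0.08117202  0.36215031] [-3.14139001e+00 -1.00644946e-03  2.75315347e+00] 0.05005714374079984 9.225
z24 [(array([314., 114.]), 442, 13, 88, 49, -22.7)]
held 0.17135031349625793 [(array([253., 208.]), 474, -78, 74, 49, -22.3), (array([479., 200.]), 533, 70, 66, 44, -0.1)]
235 [(140, np.int64(150), np.int64(148)), (142, np.int64(141), np.int64(152)), (144, np.int64(136), np.int64(208)), (146, np.int64(136), np.int64(207)), (148, np.int64(149), np.int64(193)), (150, np.int64(151), np.int64(189)), (152, np.int64(149), np.int64(185)), (154, np.int64(116), np.int64(163)), (156, np.int64(2), np.int64(116)), (158, np.int64(1), np.int64(178)), (160, np.int64(3), np.int64(188)), (162, np.int64(3), np.int64(189)), (164, np.int64(4), np.int64(189)), (166, np.int64(3), np.int64(188)), (168, np.int64(1), np.int64(188))]
253 [(140, np.int64(147), np.int64(146)), (142, np.int64(154), np.int64(147)), (144, np.int64(152), np.int64(220)), (146, np.int64(150), np.int64(225)), (148, np.int64(152), np.int64(231)), (150, np.int64(160), np.int64(234)), (152, np.int64(166), np.int64(236)), (154
[... 332 characters left out ...]
64(169), np.int64(175)), (144, np.int64(173), np.int64(178)), (146, np.int64(181), np.int64(182)), (148, np.int64(180), np.int64(183)), (150, np.int64(185), np.int64(181)), (152, np.int64(181), np.int64(179)), (154, np.int64(138), np.int64(151)), (156, np.int64(4), np.int64(119)), (158, np.int64(4), np.int64(184)), (160, np.int64(3), np.int64(199)), (162, np.int64(4), np.int64(197)), (164, np.int64(5), np.int64(198)), (166, np.int64(5), np.int64(197)), (168, np.int64(6), np.int64(197))]
[(146, np.float64(-51.3)), (148, np.float64(-50.0)), (150, np.float64(-48.7)), (152, np.float64(-47.4)), (154, np.float64(-46.1)), (156, np.float64(-44.8)), (158, np.float64(-43.5)), (160, np.float64(-42.2))]
```

View pics/w4c.png

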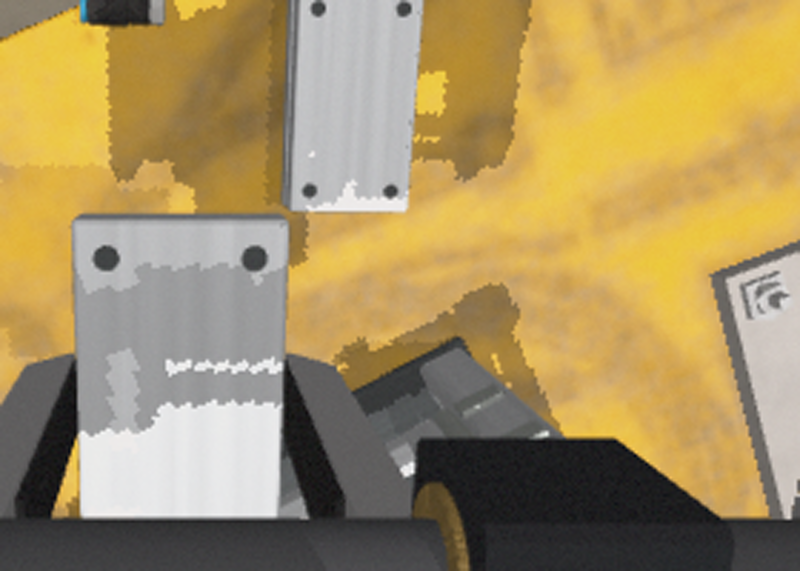

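Call:
servo_tool([
  [1, -2, 4.5, -3, -0.1],
  [1, -3.9, 9.3, -6, -0.1],
  [1, -3.9, 9.3, -10, -0.1],
  [1, -3.9, 9.3, -12.5, -0.1],
  [1, -3.9, 9.3, -13.6, -0.1],
  [1, -3.9, 9.3, -13.6, -0.1],
  [1, -3.9, 9.3, -13.6, -0.1],
])

```text
time_s: 10.15
ee_pos: [0.4422, 0.0118, 0.2271]
eef_rot: [3.141, 0.001, 2.749]
force: [0.7, 0.3, -1.4]
grip_width: 0.0499
grip_force: 25.0
```

Call:
servo_tool([
  [0, 0, 0, 0, 0],
  [0, 0, 0, 0, 0],
  [0, 0, 0, 0, 0],
  [0, 0, 0, 3, 0],
  [0, 0, 0, 8, 0],
  [0, 0, 0, 13, 0],
  [0, 0, 0, 16, 0],
  [0, 0, 0, 16, 0],
])

```text
time_s: 11.15
ee_pos: [0.442, 0.012, 0.3885]
eef_rot: [3.14, 0.004, 2.749]
force: [-0.7, 0.5, -0.1]
grip_width: 0.0939
grip_force: 0.0
```

```bash
python3 - <<'E'
from h import *
c=shot("wrist","w5"); o=c["o"]; print(o["ee_pos"],o["eef_rot"],o["grip_width"],o["time_s"])
print("z36",plates(c,.036,vmin=120))
for n in("scene","side"):
    s=shot(n,n+"5"); print(n,plates(s,.036))
E
python3 - <<'E'
import cv2,numpy as np
f=lambda n,y,x,h,w:cv2.resize(cv2.imread(f"pics/{n}5.png")[y:y+h,x:x+w],(400,600*0+400),interpolation=cv2.INTER_CUBIC)
a=np.hstack([f("scene",200,260,80,80),f("side",210,210,80,80)])
cv2.imwrite("pics/pile.png",a)
E
```

```text
[0.44199948 0.01202146 0.38853373] [3.14023436 0.00381285 2.74895934] 0.09391559563036198 11.15
z36 [(array([418., 224.]), 601, 188, 105, 75, -89.8), (array([252., 170.]), 441, 13, 91, 49, -22.6)]
scene [(array([297., 227.]), 445, 11, 93, 53, -22.5)]
side [(array([128., 252.]), 242, 238, 98, 38, 66.0), (array([317., 206.]), 700, -38, 88, 49, -81.8), (array([268., 187.]), 700, 132, 102, 47, 37.5)]
```

View pics/pile.png

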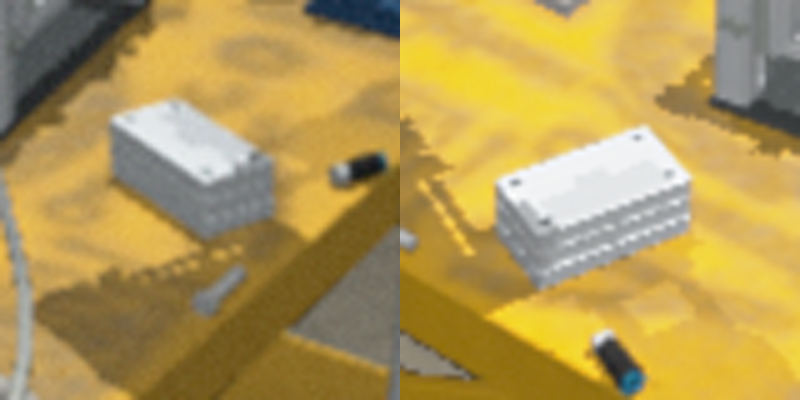

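The pile crops show three plates flush on all visible faces, at scene (297,227) and side (248,250), within about 1–2 mm. That was my last picture, so from here I work in numbers. Next I locate the pen and knob from the pixels already seen.

Run:
```python
from h import *
d=shot("side"); s=shot("scene")
k=lambda x,y:(170+x*.3,160+y*.3)
print("knob side z.2",onz(d,*k(563,92),.2).round(4))
for n,p in dict(FL=(360,132),BL=(445,48),BR=(683,118)).items(): print(n,onz(d,*k(*p),.108).round(4))
# wrist0 pose: identity-ish
import json
W=np.array([[1,0,.001,.55],[0,.971,.237,.069],[-.001,-.237,.971,.384],[0,0,0,1.]])
w=dict(fx=265.4,fy=265.4,cx=252.6,cy=shot("wrist")["cy"],W=W)
for n,p in dict(FL=(278,170),BL=(421,151)).items(): print("w",n,onz(w,*p,.108).round(4))
for n,p in dict(q=(295,318),).items(): print("w",n,onz(w,*p,.2).round(4))
K=onz(d,*k(563,92),.2); print("in wrist0",proj(w,K),"scene",proj(s,K))
```

```text
knob side z.2 [ 0.5961 -0.1531  0.2   ]
FL [0.5742 0.0104 0.108 ]
BL [0.7242 0.0266 0.108 ]
BR [ 0.7493 -0.1867  0.108 ]
w FL [0.5766 0.0151 0.108 ]
w BL [0.7249 0.0353 0.108 ]
w q [ 0.5844 -0.0897  0.2   ]
in wrist0 (np.float64(305.75521287700246), np.float64(379.8227778549008)) scene (np.float64(284.18540881897536), np.float64(148.08217646251939))
```

Consistency check:
- **Posts:** they give a pen yaw of about 6.7° and a centre of about (0.663, -0.081).
- **Knob from geometry:** (0.595, -0.145).
- **Knob from the side ray:** (0.597, -0.147) after correcting the side camera's known y bias.

The two agree. I hover above it and measure it with the wrist camera.

Call:
servo_tool([
  [0, 0, 0, 4, -5],
  [0, 2, -2, 6, -15],
  [0, 5, -5, 6, -25],
  [0, 8, -8, 6, -35],
  [0, 12, -12, 6, -45],
  [0, 15.5, -14, 6, -55],
  [0, 15.5, -14.5, 6, -61],
  [0, 15.5, -14.5, 6, -61],
  [0, 15.5, -14.5, 6, -61],
])

```text
time_s: 12.58
ee_pos: [0.5968, -0.1327, 0.4465]
eef_rot: [-3.141, -0.0, 1.687]
force: [0.1, 0.4, -0.3]
grip_width: 0.094
grip_force: 0.0
```

Run:
```python
from h import *
c=shot("wrist","w6"); o=c["o"]; print(o["ee_pos"],o["eef_rot"],o["time_s"])
for P in([.597,-.147,.2],[.595,-.145,.15]): print("pred",np.round(proj(c,P),1))
g=cv2.medianBlur(cv2.cvtColor(c["image"],cv2.COLOR_RGB2GRAY),3)
u,v=map(int,proj(c,[.597,-.147,.2]))
H=cv2.HoughCircles(g,cv2.HOUGH_GRADIENT,1.5,10,param1=80,param2=14,minRadius=6,maxRadius=14)
for h in (H[0] if H is not None else []):
    if abs(h[0]-u)<60 and abs(h[1]-v)<60: print(h.round(1), onz(c,h[0],h[1],.2).round(4), "r mm",h[2])
print(g[v-40:v+44:4,u-48:u+50:4])
```

```text
[ 0.59684176 -0.13269615  0.44647207] [-3.14123474e+00 -1.96236379e-04  1.68690583e+00] 12.575
pred [250.9 212.7]
pred [249.6 194.8]
[252.8 218.2  13. ] [ 0.5993 -0.1521  0.2   ] r mm 13.049999
[246.8 179.2  13. ] [ 0.5898 -0.1166  0.2   ] r mm 13.049999
[252.8 231.8   9.8] [ 0.6008 -0.1653  0.2   ] r mm 9.75
[263.2 228.8  13. ] [ 0.61   -0.1612  0.2   ] r mm 13.049999
[197.2 242.2  13. ] [ 0.5507 -0.1817  0.2   ] r mm 13.049999
[272.2 222.8  13. ] [ 0.6175 -0.1544  0.2   ] r mm 13.049999
[285.8 207.8  13. ] [ 0.6276 -0.1387  0.2   ] r mm 13.049999
[237.8 227.2  13. ] [ 0.5866 -0.1624  0.2   ] r mm 13.049999
[252.8 207.8  11.4] [ 0.5981 -0.1421  0.2   ] r mm 11.4
[252.8 194.2  11.2] [ 0.5966 -0.1295  0.2   ] r mm 11.25
[216.8 233.2   8.1] [ 0.568  -0.1706  0.2   ] r mm 8.1
[272.2 212.2  13. ] [ 0.6161 -0.1443  0.2   ] r mm 13.049999
[297.8 216.8  11.2] [ 0.6397 -0.1459  0.2   ] r mm 11.25
[221.2 243.8   9.8] [ 0.573  -0.1806  0.2   ] r mm 9.75
[233.2 218.2  13. ] [ 0.5816 -0.1542  0.2   ] r mm 13.049999
[269.2 182.2  13. ] [ 0.6098 -0.1169  0.2   ] r mm 13.049999
[267.8 197.2  13. ] 
[... 1657 characters left out ...]
78 193 183 132 178 218 152 160 199 200
  194 191 189 188 196 195 193]
 [102 101 104 108 106  95 164 179 170 174 172 200 178 218 161 201 174 191
  190 188 190 193 192 194 191]
 [100 103 103  94  76  79  87 182 171 161 165 160 175 218 163 207 173 187
  191 191 196 194 193 196 193]
 [103 102  52  75  81  92  77 159 171 172 172 170 162 219 155 202 166 184
  186 188 191 189 190 189 191]
 [ 90  27  27  76 105 105  91  73 167 168 171 175 172 177 178 174 177 172
  172 172 177 181 185 186 189]
 [ 28  27  67 122 120 112 101  90 184 183 184 178 172 175 174 172 174 168
  171 174 168 171 177 179 181]
 [ 28  79 143 148 133 121 113 168 194 193 195 194 190 188 186 186 186 180
  179 174 175 175 176 175 178]]
```

Run:
```python
from h import *
c=shot("wrist"); g=cv2.cvtColor(c["image"],cv2.COLOR_RGB2GRAY)
print("     ",list(range(238,270,2)))
for v in range(184,236,2): print(v,g[v,238:270:2])
m=np.zeros_like(g); m[198:224,238:268]=(g[198:224,238:268]>175)
n,l,st,ce=cv2.connectedComponentsWithStats(m)
for i in range(1,n):
    if st[i,4]>20: print(st[i],ce[i].round(1),onz(c,*ce[i],.2).round(4))
print([ (z,y,np.round(proj(c,[.599,y,z]),1)) for z,y in((.15,-.169),(.15,-.147),(.2,-.139),(.2,-.155))])
```

```text
[238, 240, 242, 244, 246, 248, 250, 252, 254, 256, 258, 260, 262, 264, 266, 268]
184 [112 110 112 111 146 119 143 152 197 172 232 103  67  66  66  68]
186 [111 109 107 106 144 108 117 146 125 103 229 103  68  65  67  69]
188 [111 102  99 100 112 153  92  93  91 117 154 106  95  74  66  67]
190 [151  95  97 100 148  89  90  88  92  91 123 107  66  67  65  70]
192 [150  99 102  97 114  88  89  91  91  92  89 182  66  65  67  65]
194 [149 150 106 119  98  88  90  91  92  94  91 209  66  67  66  68]
196 [148 152 116 108  87  89  89  92  91  91  91  98  72  70  96 101]
198 [142 151 154 101  88  89  90  91  89  94  89  91  94  96  97 100]
200 [149 147 154 114  85  89  88  92  91  93  89  88  87  88  99  99]
202 [154 154 153 153  86  89  89  93  93  91  91  89  86  88  89  89]
204 [159 161 132 110  87  89 100 109 103  95  90  91  54  86  89  91]
206 [165 169  72  52  89 164 219 224 221 219 109  87  43  64  87  90]
208 [173 173  61  63 160 223 227 226 227 228 218 103  44  69 104 102]
210 [174 178  54  72 212 220 225 227 226 226 226 170  47  66 180 182]
212 [180 179  49 123 221 219 221 223 22
[... 379 characters left out ...]
]
224 [178 178 157  86 140 105 168 196 198 166 128 120  86 228 234 234]
226 [180 183 133  85 152 120 167 214 200 170 155 123  98 204 233 233]
228 [195 195 162 166 129 107 183 215 216 185 149 125 183 178 197 189]
230 [195 195 172 195 202 120 180 216 217 186 161 134 192 141 175 175]
232 [175 172 146 183 204 157 178 214 218 187 150 145 207 147 175 176]
234 [169 167 142 196 190 169 178 214 218 187 115 195 195 148 173 173]
[245 205  16  15 182] [252.4 212.4] [ 0.5984 -0.1465  0.2   ]
[238 210   4  14  43] [239.1 216.9] [ 0.5868 -0.1523  0.2   ]
[(0.15, -0.169, array([250.7, 215.8])), (0.15, -0.147, array([253. , 196.9])), (0.2, -0.139, array([254.1, 204.6])), (0.2, -0.155, array([252. , 221.2]))]
```

The knob's top disc is clear: u 245–261, v 205–220, centre at (0.5985, -0.1467, 0.2). That matches both predictions to within 2 mm. Now I grip it.

Call:
servo_tool([
  [0, 0.15, -1.4, 0, 0],
  [0, 0.15, -1.4, -3, 0],
  [0, 0.15, -1.4, -6, 0],
  [0, 0.15, -1.4, -8, 0],
  [0, 0.15, -1.4, -8.9, 0],
  [0, 0.15, -1.4, -8.9, 0],
  [1, 0.15, -1.4, -8.9, 0],
  [1, 0.15, -1.4, -8.9, 0],
  [1, 0.15, -1.4, -8.9, 0],
  [1, 0.15, -1.4, -8.9, 0],
  [1, 0.15, -1.4, -8.9, 0],
  [1, 0.15, -1.4, -8.9, 0],
  [1, 0.15, -1.4, -8.9, 0],
  [1, 0.15, -1.4, -8.9, 0],
], squeeze=30)

```text
time_s: 14.42
ee_pos: [0.5985, -0.147, 0.3577]
eef_rot: [3.142, 0.0, 1.684]
force: [-0.3, -0.5, 0.2]
grip_width: 0.0173
grip_force: 0.0
```

Call:
servo_tool([
  [1, 0, 0, 0, 0],
  [1, 0, 0, 0, 0],
  [1, 0, 0, 0, 0],
])

```text
time_s: 14.8
ee_pos: [0.5985, -0.147, 0.3576]
eef_rot: [-3.141, -0.0, 1.684]
force: [-0.5, 0.1, 0.3]
grip_width: 0.0155
grip_force: 30.0
```

Call:
servo_tool([
  [1, 0, 0, 0.3, 0],
  [1, 0, 0, 0.6, 0],
  [1, 0, 0, 0.8, 0],
  [1, 0, 0, 1.0, 0],
  [1, 0, 0, 1.0, 0],
  [1, 0, 0, 1.0, 0],
])

```text
time_s: 15.55
ee_pos: [0.5985, -0.147, 0.3676]
eef_rot: [-3.142, -0.0, 1.684]
force: [-0.1, 0.8, -1.3]
grip_width: 0.0156
grip_force: 30.0
```

Call:
servo_tool([
  [1, -0.06, 0.5, 1.0, 0],
  [1, -0.12, 1.0, 1.0, 0],
  [1, -0.18, 1.5, 1.0, 0],
  [1, -0.24, 2.0, 1.0, 0],
])

```text
time_s: 16.05
ee_pos: [0.5959, -0.1266, 0.3747]
eef_rot: [-3.136, -0.002, 1.684]
force: [1.2, -1.5, -27.2]
grip_width: 0.0154
grip_force: 30.0
```

I re-applied the lift by mistake: the z shift is counted from the start of each call, so the bolt met its top stop and took a 27 N pull. I ease it down at once.

Call:
servo_tool([
  [1, 0, 0, -0.5, 0],
  [1, 0, 0, -0.5, 0],
  [1, 0, 0, -0.5, 0],
])

```text
time_s: 16.42
ee_pos: [0.596, -0.1271, 0.3735]
eef_rot: [3.141, 0.0, 1.684]
force: [-4.4, -0.2, -1.5]
grip_width: 0.0156
grip_force: 30.0
```

Call:
servo_tool([
  [1, -0.1, 0.6, 0, 0],
  [1, -0.18, 1.2, 0, 0],
  [1, -0.26, 1.8, 0, 0],
  [1, -0.33, 2.4, 0, 0],
  [1, -0.34, 2.4, 0, 0],
])

```text
time_s: 17.05
ee_pos: [0.5927, -0.1024, 0.3727]
eef_rot: [-3.142, -0.0, 1.685]
force: [-2.4, 0.6, -0.9]
grip_width: 0.0156
grip_force: 30.0
```

Call:
servo_tool([
  [1, -0.02, 0.1, 0, 0],
  [1, -0.03, 0.15, 0, 0],
  [1, -0.03, 0.15, 0, 0],
])

```text
time_s: 17.42
ee_pos: [0.5924, -0.1016, 0.3727]
eef_rot: [3.141, 0.0, 1.684]
force: [-2.3, 0.2, -1.8]
grip_width: 0.0155
grip_force: 30.0
```

Call:
servo_tool([
  [1, -0.02, 0.15, 0, 0],
  [1, -0.03, 0.25, 0, 0],
  [1, -0.03, 0.25, 0, 0],
])

```text
time_s: 17.8
ee_pos: [0.5921, -0.0999, 0.373]
eef_rot: [3.141, 0.003, 1.684]
force: [-1.9, -9.0, -0.7]
grip_width: 0.0156
grip_force: 30.0
```

The stop is felt at 9 N, so the bolt is fully drawn. I relax slightly and swing the gate about the hinge at about (0.580, 0.003).

Call:
servo_tool([
  [1, 0, -0.1, 0, 0],
  [1, -0.45, -0.14, 0, -2.5],
  [1, -0.91, -0.17, 0, -5],
  [1, -1.37, -0.17, 0, -7.5],
  [1, -1.83, -0.15, 0, -10],
  [1, -1.83, -0.15, 0, -10],
  [1, -1.83, -0.15, 0, -10],
])

```text
time_s: 18.68
ee_pos: [0.5739, -0.1012, 0.3731]
eef_rot: [3.14, 0.002, 1.509]
force: [0.8, -7.6, -0.7]
grip_width: 0.0157
grip_force: 30.0
```

Call:
servo_tool([
  [1, -0.46, 0.0, 0, -2.5],
  [1, -0.92, 0.05, 0, -5],
  [1, -1.37, 0.12, 0, -7.5],
  [1, -1.81, 0.2, 0, -10],
  [1, -1.81, 0.2, 0, -10],
])

```text
time_s: 19.3
ee_pos: [0.5557, -0.099, 0.3731]
eef_rot: [3.14, 0.001, 1.334]
force: [0.7, -7.0, -0.9]
grip_width: 0.0158
grip_force: 30.0
```

Call:
servo_tool([
  [1, -0.46, 0.11, 0, -2.5],
  [1, -0.9, 0.24, 0, -5],
  [1, -1.33, 0.39, 0, -7.5],
  [1, -1.74, 0.56, 0, -10],
  [1, -1.74, 0.56, 0, -10],
  [1, -1.74, 0.56, 0, -10],
])

```text
time_s: 20.05
ee_pos: [0.5384, -0.0934, 0.3731]
eef_rot: [3.139, 0.001, 1.16]
force: [-0.8, -6.8, -1.6]
grip_width: 0.0154
grip_force: 30.0
```

Run:
```python
from h import *
o=ctrl.get_obs(); t=np.array(o["ee_pos"][:2]); print(t,o["force"],o["time_s"],np.degrees(o["eef_rot"][2])-90)
for hx,hy in((.5797,.0033),(.5775,.0035),(.5797,-.001)):
    for k in((.5985,-.147),(.592,-.1005)):
        a=np.arctan2(k[1]-hy,k[0]-hx); b=np.arctan2(t[1]-hy,t[0]-hx); print((hx,hy),"gate deg",np.degrees(a-b).round(1),"r",np.hypot(*(t-[hx,hy])).round(4))
s=shot("side","side9"); w=shot("wrist","w9"); c=shot("scene","scene9")
print(plates(c,.036),plates(s,.036))
```

```text
[ 0.53835837 -0.09342426] [-0.84806493 -6.83644121 -1.58717454] 20.05 -23.519207686356765
(0.5797, 0.0033) gate deg 30.3 r 0.1052
(0.5797, 0.0033) gate deg 29.9 r 0.1052
(0.5775, 0.0035) gate deg 29.9 r 0.1045
(0.5775, 0.0035) gate deg 29.9 r 0.1045
(0.5797, -0.001) gate deg 31.4 r 0.1012
(0.5797, -0.001) gate deg 31.1 r 0.1012
[(array([299., 228.]), 444, 11, 95, 51, -24.2)] [(array([ 34., 372.]), -90, 113, 74, 63, -52.1), (array([403., 309.]), 491, -393, 114, 50, -3.9)]
```

The geometry gives about 30°. I check numerically that the leaf really swung and that the pile did not move, comparing images from before and after.

Run:
```python
from h import *
h=np.array([.5785,.0035]); pen=np.radians(6.7)
for n in("side","scene"):
    c=shot(n); a=cv2.imread(f"pics/{n}5.png"); b=cv2.cvtColor(c["image"],cv2.COLOR_RGB2BGR)
    for th in(0,20,25,30,35,40):
        t=np.radians(-90)+pen-np.radians(th); out=[]
        for r in(.13,.15,.165):
            P=[h[0]+r*np.cos(t),h[1]+r*np.sin(t)-.004*(n=="side"),.11]; u,v=np.round(proj(c,P)).astype(int); out.append((u,v,a[v,u].tolist(),b[v,u].tolist()))
        print(n,th,out)
    m=cv2.absdiff(a,b).max(2)
    u,v=np.round(proj(c,[.441,.012,.036])).astype(int); print("pile diff",m[v-8:v+9:4,u-12:u+13:4].tolist())
c=shot("wrist"); print("pile wrist",plates(c,.036))
```

```text
side 0 [(np.int64(327), np.int64(214), [162, 158, 155], [70, 69, 66]), (np.int64(334), np.int64(217), [153, 151, 149], [104, 104, 98]), (np.int64(340), np.int64(219), [138, 136, 133], [97, 96, 91])]
side 20 [(np.int64(317), np.int64(223), [95, 95, 91], [99, 102, 98]), (np.int64(323), np.int64(227), [129, 132, 128], [104, 101, 97]), (np.int64(327), np.int64(230), [179, 176, 173], [86, 85, 82])]
side 25 [(np.int64(313), np.int64(224), [154, 155, 152], [242, 241, 239]), (np.int64(319), np.int64(229), [164, 161, 158], [111, 109, 106]), (np.int64(323), np.int64(232), [148, 147, 144], [185, 184, 183])]
side 30 [(np.int64(310), np.int64(226), [165, 162, 160], [168, 166, 163]), (np.int64(314), np.int64(230), [128, 126, 124], [164, 163, 159]), (np.int64(318), np.int64(234), [101, 101, 95], [85, 84, 81])]
side 35 [(np.int64(306), np.int64(227), [135, 133, 129], [110, 108, 103]), (np.int64(310), np.int64(232), [102, 101, 96], [108, 107, 102]), (np.int64(313), np.int64(235), [101, 100, 95], [107, 108, 103])]
side 40 [(np.int64(302), np.int64(228), [102, 102, 96], [130, 133, 128]), (np.int64(305)
[... 1139 characters left out ...]
66, 80, 86]), (np.int64(304), np.int64(184), [36, 100, 127], [94, 103, 110]), (np.int64(308), np.int64(183), [47, 125, 144], [132, 129, 127])]
scene 40 [(np.int64(300), np.int64(186), [70, 70, 68], [95, 98, 92]), (np.int64(306), np.int64(185), [43, 111, 134], [131, 128, 126]), (np.int64(310), np.int64(184), [47, 127, 145], [86, 131, 144])]
pile diff [[69, 71, 65, 51, 2, 14, 13], [70, 67, 46, 55, 19, 10, 13], [2, 74, 66, 53, 46, 48, 19], [8, 7, 55, 74, 72, 31, 85], [14, 8, 12, 10, 17, 11, 9]]
pile wrist [(array([ 92., 306.]), 258, -176, 114, 53, -23.6), (array([105., 244.]), 320, -103, 124, 53, -1.9), (array([141., 126.]), 443, 12, 89, 49, -22.6), (array([34., 60.]), 379, 125, 92, 70, -41.5)]
```

The scene pixels along the 25–30° line turned from bench yellow to gate grey. The wrist view still puts the pile at (443, 12) mm, -22.6°, with only the shadow changed. I hand in.

```bash
python3 -c "
from station import ctrl
print(ctrl.hand_in())"
```

```text
the job is handed in; nothing more can be done
None
```

I stacked the three plates in one pile, square to within about 2 mm, then drew the bolt fully to its stop, and the arm is holding the gate about 30° open. While I was drawing the bolt, a wrong lift command pulled it up against its top stop with about 27 N; I eased it off straight away.

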